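Unlock the coin door with a sticky lock and hold the key turned

ROBOT

A 6-joint arm with a two-finger parallel gripper is mounted at the origin on the work surface. World frame = base frame: x ahead of the robot, y to its left, z up, the work surface at z = 0. Lengths are in m, angles in rad, forces in N, time in s.
With the tool pointing down it reaches from about 0.35 to 0.975 m from the base axis. Payload 7.1 kg.
Tool frame: the origin (TCP) lies on the centre line of the jaws, within the pads' length; the fingertips stand 8 mm ahead of it and the grasp point (between the pads) lies 11 mm behind it; z points along the fingers, y is the line along which they close (so a half turn about z gives the same grasp; the last joint's range is limited). The gripper opens to 88 mm and grips with 3 to 60 N. Pads are 20 mm wide; open, the fingers measure 115 mm over their backs; the gripper's body (75 mm by 178 mm) begins 61 mm behind the grasp point.
Start: joints at [-1.13, 0.423, 1.63, -0, 1.089, -0.019], TCP at [0.277, -0.56, 0.231] pointing down, gripper open.
Joint ranges: [-3, 3], [-0.9, 2.11], [0.09, 2.58], [-1.31, 4.45], [0.11, 2.69], [-2.54, 2.54]. Speed limits (rad/s): [2.39, 2.39, 3.01, 3.14, 3.14, 3.14].

INTERFACE

Orientations are given as a unit quaternion [w, x, y, z].
In Python, from plant import sense, capture, close_job gives the robot as it stands. The module is installed in compiled form; this text tells all that it offers.
- The arm moves only by the tool play_rows, never from a script. Its argument "commands" is a list of rows, each an object with "offset": the shift along the tool's x, y, z in cm, a list of three; "spin": the turn about the tool's z in degrees. A call has 1 to 20 rows; each row is the pose to reach, as a shift and turn from the pose commanded when the call began, along the tool's axes at that moment; what a row does not reach only later rows make up. A row lasts 1/10 s, in which the tool goes at most 50 mm and 8.59 degrees, less where a joint would pass 70% of its speed; a pose out of reach is approached as far as the arm can. A call with a gripper value outside its range is refused whole. "fingers" is the opening, from 0 (shut) to 1 (fully open), set as the call begins (left out, the last holds). The fingers move at their own pace and stop on an object; the grip force is fixed at half the most. Time passes only in rows, so rows that repeat a pose let the fingers close. It gives the time, the measured TCP pose, the force, the opening and the grip force at its end, in the units of the state.
- sense(): the state, without advancing time (a new reading comes with each control period).
- capture(name): name is "scene" or "top"; returns a dict with "pixels" (400x640x3 uint8, red, green, blue), "range_z" (400x640 float32, m along the optical axis (not along the pixel's ray), 0 where there is no reading), "intrinsics" (3x3 intrinsics, pixels), "xyz" and "attitude" of the camera in the world. Camera axes: x right, y down, z forward; pixel columns grow to the right and rows downward; lengths in m; the calibration is good to about 2 mm. A picture is of the moment at which its call begins.
- close_job(): hands the job in; it is judged then, once.
The state is a dict: "t": time; "joint_positions": joint angles; "dq": joint speeds; "joint_efforts": joint torques, N m; "tcp_pos": TCP position; "ee_rot": TCP orientation; "contact_force": force on the tool from outside, world axes, zero at the start; "ft_torque": the same for the moment, N m; "finger_gap": finger opening in m; "grasp_force": force on a finger pad.
Only numpy, scipy, OpenCV 4.12 (cv2) and the standard library are available. Lean on these libraries where they do the work, as an engineer would, in place of code of your own. Each camera call takes 0.05 s, during which the arm holds its last target. There are 200 camera calls.

TASK

Take the round-headed key from the wooden key stand and push it straight down, all the way home, into the lock of the black coin door lying face up on the bench; its pin sticks part-way, so do not force it but rock the key a little to and fro under light pressure until it goes in. Then turn the key a quarter turn clockwise (seen from above) and keep holding it there: the lock springs back, so finish with the key still gripped and turned. Leave the square-headed key in its place and the other things on the bench undisturbed.

Things in the scene. Friction and masses are not known exactly. Their poses are not given: they have to be found in the camera images.
- coin_door: black panel 220 (x) x 240 (y) mm on a deep frame, fixed to the bench, face up 75 mm above it; origin at the centre of its underside. The lock sits 55 mm from the centre towards the panel's -x edge, the one nearer the robot. Two aluminium coin plates with red buttons, up to 9 mm above the panel, lie 57 mm and more from the lock's axis
- keyhole (a point): centre of the key slot's mouth, on the lock's upright axis, level with the lock face, 83 mm above the bench (8 mm above the panel). Brass plug 30 mm across in a steel collar 42 mm across. z up, x and y as the door's; the slot's long side lies along y while the lock is unturned. Slot 5.2 (x) x 11.4 (y) mm with a bevelled mouth, 3.5 mm wider on every side; the key goes 34 mm deep
- lock (a joint): turn of the lock plug (rad), 0 unturned, growing clockwise seen from above; hard stop at 1.6. Until the key is home it turns no more than about 0.45 either way. A spring turns it back (about 0.1 N m at a quarter turn). The key has about 0.12 rad of play in the slot, so turn the key about 1.7 rad for a full quarter turn
- sticky_pin (a joint): depth (m) to which the sprung pin at the foot of the slot is pressed. The key meets it 21 mm deep (0); it sticks hard at 0.002 (key about 23 mm deep). There turn the key 0.25 to 0.4 rad to one side, either will do, and press on with 5 to 15 N: it slips past and gives way against 4 to 9 N to 0.013, key home. It bars turning until past about 0.011. Over 40 N harms it
- round_key_bow (a point): centre of the round key's head: an upright black disc 30 mm across, 10 mm thick, flat faces looking along x (pinch it across these); y along the blade's width, z up. Key stands blade down, 45 g or so. Below this point: neck 8 x 14 mm, flange 26 mm across, its underside 30 mm down; blade 4 (x) x 10 (y) mm, 34 mm long, last 4 mm 2 x 7 mm, tip 64 mm down. Fits the lock either way round
- round_key_flange (a point): centre of the underside of the round key's flange, where the blade begins; lies on point keyhole when the key is home
- round_key: the whole round-headed key; origin at the blade's tip
- square_key_bow (a point): centre of the head of the square-headed key, which stands in the other slot of the stand, 72 mm from the round one and in line with it along the stand's y; head 28 x 28 mm, 10 mm thick, else the same as the round one. Stays where it is.
- key_stand: wooden block 70 (x) x 150 (y) x 45 mm high fixed to the bench, origin at the centre of its underside; a key stands in each of its two slots at y = -36 and +36 mm, heads' centres 75 mm above the bench, blades 34 mm deep in the slots (flange on the block's top)
- token_tin: aluminium tin 66 mm across, 90 mm high, at one side; bystander
- microswitch: black switch block 50 x 28 x 28 mm lying at the other side; bystander
- screwdriver: screwdriver lying beyond the work; bystander

How it is judged:
On the way, in this order (a step that is already met when the one before it is completed fails the run):
1. the round-headed key is lifted out of the stand by the gripper (z of round_key in the frame of key_stand above 0.047 m and contact force between the fingers and round_key above 1 N), for 0.1 s.
2. the key is pushed fully home in the lock (flange within 4 mm of the lock face and of its centre) (z of round_key_flange in the frame of keyhole between -0.004 and 0.004 m and horizontal distance between round_key_flange and keyhole below 0.004 m and angle between round_key_flange's own z axis and vertical below 0.15 rad), for 0.1 s.
At the end, for the whole second after the job is handed in: the round key is home in the lock (flange within 4 mm of the lock face and of its centre, upright within 0.15 rad), the lock is turned by more than 1.3 rad clockwise, and the gripper still grips the key (all of step 2 and contact force between the fingers and round_key above 1 N and value of joint lock above 1.3 rad); the arm keeps its last pose, push and grip.
It fails at once if the key is forced against the sticky pin (over 45 N) (contact force between round_key and sticky_pin above 45 N).
It fails at once if the square-headed key is taken or knocked from its place (moved over 20 mm) (distance of square_key_bow from where it was at the start of the episode above 0.02 m).
It fails at once if the token tin is shoved (moved over 30 mm) (distance of token_tin from where it was at the start of the episode above 0.03 m).
It fails at once if the microswitch is shoved (moved over 30 mm) (distance of microswitch from where it was at the start of the episode above 0.03 m).
It fails at once if the screwdriver is shoved (moved over 30 mm) (distance of screwdriver from where it was at the start of the episode above 0.03 m).
It also fails if it takes over 42 s, if anything falls off the work surface, if the arm or the gripper's body presses on something with over 40 N, if the wrist force passes 120 N, or if a joint passes its speed limit or range.

## Working session

There is one attempt and no reset: what is moved stays moved. The work goes in short steps, Python scripts to look and compute and a tool call to move; the robot and the scene stay as the last step left them, time stands still between calls to the robot, and variables do not carry over. Pictures are saved under pics/ and viewed, at most 10 in all, crops included, and the job is handed in when it is done.

Besides the shell and the picture viewer there is one more tool, called after ">>>" in YAML: its name, and indented under it one key for each argument. play_rows: Moves the arm, as the interface text tells. Its arguments: {"type":"object","properties":{"commands":{"type":"array","items":{"type":"object","properties":{"offset":{"type":"array","items":{"type":"number"}},"spin":{"type":"number"}}}},"fingers":{"type":"number"}},"required":["commands"]}

```bash
mkdir -p pics; cat > h.py <<'E'
import numpy as np,cv2
from plant import sense,capture,close_job
from scipy.spatial.transform import Rotation as R
def rot(q): return R.from_quat([q[1],q[2],q[3],q[0]]).as_matrix()
def cloud(c):
    K=c["intrinsics"];z=c["range_z"];v,u=np.indices(z.shape)
    p=np.stack([(u-K[0][2])/K[0][0]*z,(v-K[1][2])/K[1][1]*z,z],-1)
    w=p@rot(c["attitude"]).T+np.array(c["xyz"]); w[z==0]=np.nan
    return w
def save(c,n,crop=None,s=1):
    im=c["pixels"][...,::-1]
    if crop: a,b,d,e=crop; im=im[b:e,a:d]
    cv2.imwrite("pics/"+n,cv2.resize(im,None,fx=s,fy=s,interpolation=cv2.INTER_CUBIC))
E
python3 - <<'E'
from h import *
s=sense();print(s)
for n in("scene","top"):
    c=capture(n);save(c,n+"0.png");np.savez(n+"0.npz",w=cloud(c),im=c["pixels"]);print(n,c["xyz"],c["attitude"],c["intrinsics"])
E
```

```text
{'t': 0.0, 'joint_positions': array([-1.12996985e+00,  4.23815905e-01,  1.63069646e+00,  5.25312681e-06,
        1.08858185e+00, -1.89871442e-02]), 'dq': array([-5.38963665e-04,  4.13595516e-04, -1.84166876e-03, -6.41597256e-04,
       -6.82365609e-04, -6.70104501e-05]), 'joint_efforts': array([ 1.86398705e-03, -5.44626260e+01, -2.73668307e+01,  6.44523581e-02,
        2.27531459e-02, -8.47896695e-05]), 'tcp_pos': array([ 0.2771627 , -0.5595772 ,  0.22991471]), 'ee_rot': array([-7.34633632e-04,  9.73687640e-01,  2.27885534e-01, -1.54909197e-04]), 'contact_force': array([-0.61118427, -0.86760023, -0.12332066]), 'ft_torque': array([ 0.0300069 ,  0.04989164, -0.0017436 ]), 'grasp_force': 0.0, 'finger_gap': 0.08767942900462289}
scene [ 1.15722384 -0.54780797  0.69822988] [-0.39890873  0.83261174  0.34394816 -0.17125765] [[385.81566819   0.         312.12230215]
 [  0.         385.81566819 199.67003588]
 [  0.           0.           1.        ]]
top [ 0.50195405 -0.00467106  1.1413084 ] [ 0.03288655 -0.69772146  0.71497293 -0.03028109] [[369.3185176    0.         319.72636759]
 [  0.         369.3185176  195.3542855 ]
 [  0.           0.           1.        ]]
```

View pics/top0.png

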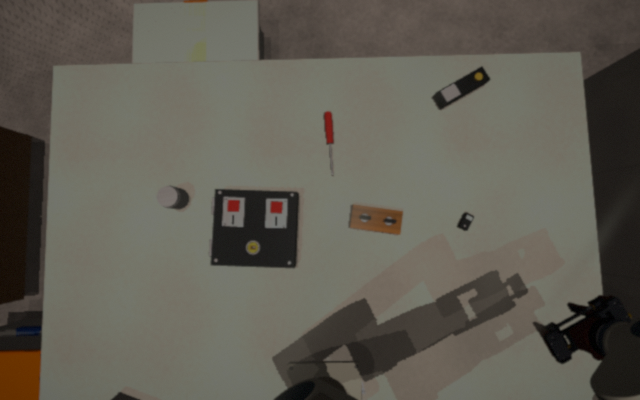

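View pics/scene0.png

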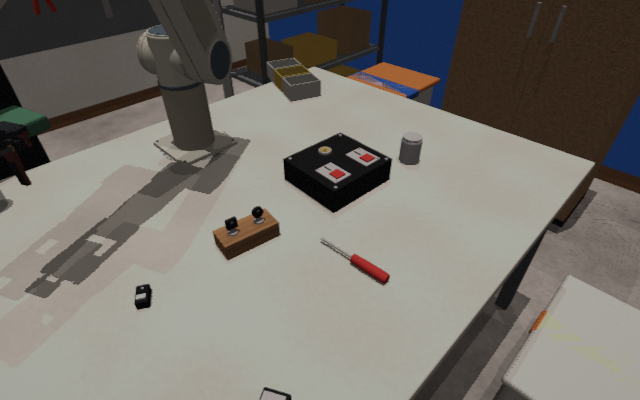

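Top view: door at (255,228), lock at (253,247), stand at (376,219) with keys at about (364,217) and (390,221). In the scene view the heads are at (232,224) and (258,213), and the right one (nearer the door) looks round. I'll zoom in to confirm this and measure.

```bash
python3 - <<'E'
from h import *
S=np.load("scene0.npz");T=np.load("top0.npz")
a=cv2.resize(S["im"][190:265,200:295],(570,450),interpolation=cv2.INTER_CUBIC)
b=cv2.resize(T["im"][195:245,340:415],(600,400),interpolation=cv2.INTER_CUBIC)[:, :]
cv2.imwrite("pics/za.png",np.clip(1.8*a[...,::-1].astype(float),0,255))
c=cv2.resize(T["im"][195:275,200:420],(800,291),interpolation=cv2.INTER_CUBIC)
cv2.imwrite("pics/zb.png",np.clip(1.8*c[...,::-1].astype(float),0,255))
def rect(m,W):
    p=W[m][:,:2];r=cv2.minAreaRect((p*1000).astype(np.float32));return r,len(p)
for n,D in(("top",T),("scene",S)):
    W=D["w"];x,y,z=W[...,0],W[...,1],W[...,2];im=D["im"].astype(int)
    door=(abs(z-.075)<.006)&(x>.3)&(x<.75)&(y>0)&(y<.4)
    print(n,"door",rect(door,W),np.nanmedian(z[door]))
    st=(abs(z-.045)<.006)&(x>.3)&(x<.7)&(y>-.35)&(y<0)
    print("stand",rect(st,W),np.nanmedian(z[st]))
    kt=(z>.058)&(z<.1)&(x>.3)&(x<.7)&(y>-.35)&(y<-.02)
    k,l,stt,ce=cv2.connectedComponentsWithStats(kt.astype(np.uint8))
    for i in range(1,k):
        q=W[l==i]; print("key",ce[i],len(q),q.mean(0).round(4),q.min(0).round(4),q.max(0).round(4))
    lk=(im[...,0]-im[...,2]>25)&(abs(z-.083)<.012)&door.any()&(x>.3)&(x<.75)&(y>0)&(y<.4)&(im[...,1]-im[...,2]>15)
    lk2=(z>.079)&(x>.3)&(x<.48)&(y>.1)&(y<.3)
    for m in(lk,lk2):
        if m.any(): q=W[m];print("lock",len(q),q.mean(0).round(4),(q.min(0)/2+q.max(0)/2).round(4))
E
```

```text
top door (((508.6861572265625, 194.4788818359375), (247.83436584472656, 220.25759887695312), 86.70893859863281), 6049) 0.07416370357419821
stand (((525.6503295898438, -166.55906677246094), (150.42807006835938, 70.19976043701172), 80.71855926513672), 1111) 0.04397604899783181
key [365.11627907 217.09302326] 43 [ 0.5312 -0.1301  0.0837] [ 0.5255 -0.1449  0.0629] [ 0.5375 -0.1163  0.0917]
key [389.92307692 220.53846154] 39 [ 0.5196 -0.2002  0.0852] [ 0.5151 -0.2148  0.0668] [ 0.5247 -0.1881  0.0913]
lock 96 [0.454  0.1938 0.0811] [0.454  0.1945 0.0793]
lock 133 [0.4523 0.1931 0.0818] [0.4503 0.2003 0.0826]
scene door (((511.3852233886719, 194.474365234375), (251.7698974609375, 224.01939392089844), 86.70509338378906), 3131) 0.07579493927659475
stand (((528.9581298828125, -166.34417724609375), (151.05526733398438, 73.34485626220703), 80.20711517333984), 1084) 0.045254366672601964
key [257.5        211.77586207] 116 [ 0.537  -0.1328  0.0776] [ 0.5275 -0.1452  0.0581] [ 0.5427 -0.1178  0.0916]
key [231.23571429 223.08571429] 140 [ 0.5253 -0.2037  0.0779] [ 0.5141 -0.2163  0.0581] [ 0.5301 -0.189   0.0917]
lock 47 [0.4553 0.1942 0.0829] [0.4535 0.1939 0.0815]
lock 88 [0.4586 0.1928 0.0825] [0.4512 0.2326 0.0827][ WARN:0@0.567] global loadsave.cpp:1063 imwrite_ Unsupported depth image for selected encoder is fallbacked to CV_8U.
```

View pics/za.png

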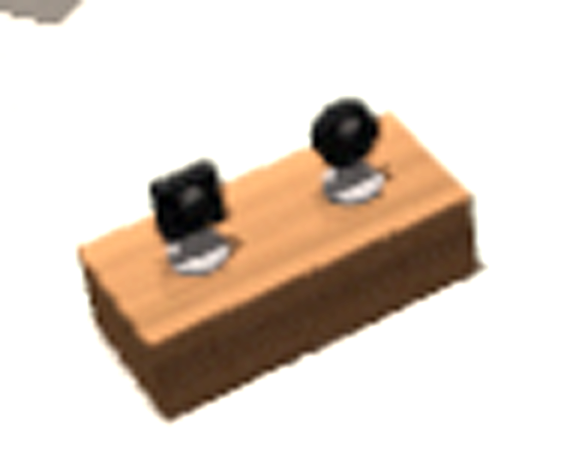

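View pics/zb.png

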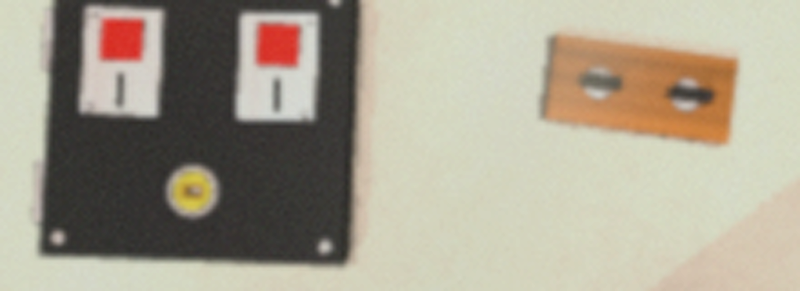

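The zoom confirms it: the round head is the one nearer the door, at top-view pixel (365,217), world about (0.532, -0.131). The lock is at about (0.4545, 0.194), with stand yaw about -9.4° and door yaw about -3.3°. Next I move above the key.

>>> play_rows:
  commands:
    - {"offset": [1, -0.7, 0], "spin": -2}
    - {"offset": [3, -2, 0.3], "spin": -5}
    - {"offset": [6, -4, 0.8], "spin": -9}
    - {"offset": [9, -6, 1.3], "spin": -13}
    - {"offset": [12, -8, 1.9], "spin": -17}
    - {"offset": [15, -10, 2.4], "spin": -21}
    - {"offset": [18, -12, 3], "spin": -25}
    - {"offset": [21, -14, 3.5], "spin": -29}
    - {"offset": [24, -16, 4], "spin": -33}
    - {"offset": [27, -18, 4.5], "spin": -37}
    - {"offset": [30, -20, 5], "spin": -41}
    - {"offset": [33, -21.5, 5.5], "spin": -45}
    - {"offset": [36, -23.3, 6], "spin": -48}
    - {"offset": [38.5, -25, 6.5], "spin": -51}
    - {"offset": [40.5, -26.3, 6.8], "spin": -53}
    - {"offset": [41.9, -27.1, 7], "spin": -54.3}
    - {"offset": [41.9, -27.1, 7], "spin": -54.3}
    - {"offset": [41.9, -27.1, 7], "spin": -54.3}
  fingers: 1

```text
t: 1.9
tcp_pos: [0.5322, -0.1313, 0.1607]
ee_rot: [-0.0, 0.762, 0.647, -0.0]
contact_force: [0.0, -0.3, 0.3]
finger_gap: 0.0878
grasp_force: 0.0
```

```bash
cat >> h.py <<'E'
def yaw_y(s): m=rot(s["ee_rot"]);return np.degrees(np.arctan2(m[1,1],m[0,1]))
def to(target):
    s=sense();m=rot(s["ee_rot"]);return (m.T@(np.array(target)-s["tcp_pos"])*100).round(2)
E
python3 - <<'E'
from h import *
s=sense();print(s["tcp_pos"],yaw_y(s),rot(s["ee_rot"])[:,2],s["contact_force"],s["joint_positions"][5]);print(to([.532,-.131,.065]))
c=capture("scene");save(c,"s1.png",(180,120,340,270),4)
w=cloud(c);x,y,z=w[...,0],w[...,1],w[...,2]
E
```

```text
[ 0.53223664 -0.131286    0.16065192] -9.325443216410662 [-4.66709330e-04 -1.14215478e-04 -9.99999885e-01] [ 0.0375074  -0.33538995  0.28803626] -0.10047296919908338
[ 0.03 -0.02  9.57]
```

View pics/s1.png

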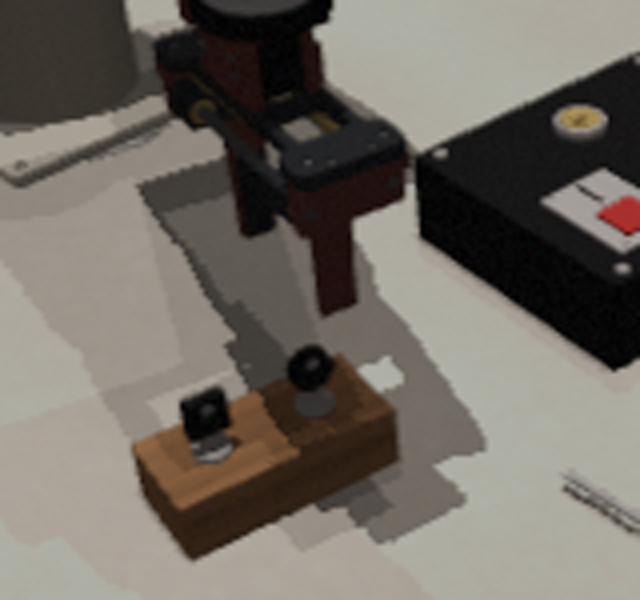

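The open gripper (fingers near (255,215) and (335,295)) hangs above the round key at (310,365). I descend and grip.

>>> play_rows:
  commands:
    - {"offset": [0, 0, 1], "spin": 0}
    - {"offset": [0, 0, 2.5], "spin": 0}
    - {"offset": [0, 0, 4], "spin": 0}
    - {"offset": [0, 0, 5.5], "spin": 0}
    - {"offset": [0, 0, 7], "spin": 0}
    - {"offset": [0, 0, 8.2], "spin": 0}
    - {"offset": [0, 0, 9.1], "spin": 0}
    - {"offset": [0, 0, 9.6], "spin": 0}
    - {"offset": [0, 0, 9.6], "spin": 0}

```text
t: 2.85
tcp_pos: [0.5323, -0.1312, 0.064]
ee_rot: [-0.0, 0.762, 0.647, -0.0]
contact_force: [-0.3, -0.3, -0.3]
finger_gap: 0.0878
grasp_force: 0.0
```

>>> play_rows:
  commands:
    - {"offset": [0, 0, 0], "spin": 0}
    - {"offset": [0, 0, 0], "spin": 0}
    - {"offset": [0, 0, 0], "spin": 0}
    - {"offset": [0, 0, 0], "spin": 0}
    - {"offset": [0, 0, 0], "spin": 0}
    - {"offset": [0, 0, 0], "spin": 0}
    - {"offset": [0, 0, 0], "spin": 0}
    - {"offset": [0, 0, 0], "spin": 0}
  fingers: 0

```text
t: 3.65
tcp_pos: [0.5326, -0.1313, 0.0647]
ee_rot: [-0.0, 0.762, 0.647, -0.0]
contact_force: [-0.7, 0.1, 0.2]
finger_gap: 0.0272
grasp_force: 0.0
```

>>> play_rows:
  commands:
    - {"offset": [0, 0, 0], "spin": 0}
    - {"offset": [0, 0, 0], "spin": 0}
    - {"offset": [0, 0, 0], "spin": 0}
    - {"offset": [0, 0, 0], "spin": 0}
    - {"offset": [0, 0, 0], "spin": 0}

```text
t: 4.15
tcp_pos: [0.5326, -0.1313, 0.0647]
ee_rot: [-0.0, 0.762, 0.647, 0.0]
contact_force: [0.7, -0.1, -0.6]
finger_gap: 0.0099
grasp_force: 30.0
```

>>> play_rows:
  commands:
    - {"offset": [0, 0, -0.5], "spin": 0}
    - {"offset": [0, 0, -1.5], "spin": 0}
    - {"offset": [0, 0, -3], "spin": 0}
    - {"offset": [0, 0, -4.5], "spin": 0}
    - {"offset": [0, 0, -6], "spin": 0}
    - {"offset": [0, 0, -7.5], "spin": 0}
    - {"offset": [0, 0, -9], "spin": 0}
    - {"offset": [0, 0, -10], "spin": 0}
    - {"offset": [0, 0, -10.5], "spin": 0}
    - {"offset": [0, 0, -10.5], "spin": 0}

```text
t: 5.15
tcp_pos: [0.533, -0.1314, 0.1707]
ee_rot: [0.001, 0.762, 0.647, 0.0]
contact_force: [-0.6, 0.2, -0.5]
finger_gap: 0.01
grasp_force: 30.0
```

```bash
python3 - <<'E'
from h import *
s=sense();print(s["tcp_pos"],yaw_y(s),s["contact_force"],s["grasp_force"]);print(to(s["tcp_pos"]+np.array([-.0778,.325,-.02])))
E
```

```text
[ 0.53300178 -0.13137269  0.17068559] -9.354475977845524 [-0.61809053  0.2274836  -0.52590512] 29.999875724315643
[ 30.8  -12.96   1.97]
```

>>> play_rows:
  commands:
    - {"offset": [1, -0.4, 0], "spin": -0.5}
    - {"offset": [3, -1.3, 0], "spin": -1}
    - {"offset": [6, -2.5, 0], "spin": -1.5}
    - {"offset": [9, -3.8, 0], "spin": -2}
    - {"offset": [12, -5, 0], "spin": -2.5}
    - {"offset": [15, -6.3, 0], "spin": -3}
    - {"offset": [18, -7.6, 0], "spin": -4}
    - {"offset": [21, -8.8, 0], "spin": -5}
    - {"offset": [24, -10.1, 0], "spin": -5.5}
    - {"offset": [27, -11.4, 0.2], "spin": -6}
    - {"offset": [29.5, -12.4, 0.4], "spin": -6}
    - {"offset": [30.8, -12.95, 0.6], "spin": -6}
    - {"offset": [30.8, -12.95, 0.6], "spin": -6}
    - {"offset": [30.8, -12.95, 0.6], "spin": -6}
    - {"offset": [30.8, -12.95, 0.6], "spin": -6}

```text
t: 6.65
tcp_pos: [0.4549, 0.1928, 0.1636]
ee_rot: [-0.0, 0.728, 0.686, -0.0]
contact_force: [0.1, -0.3, -1.8]
finger_gap: 0.0099
grasp_force: 30.0
```

```bash
python3 - <<'E'
from h import *
s=sense();print(s["tcp_pos"],yaw_y(s),s["contact_force"],s["grasp_force"],s["joint_positions"][5]);
c=capture("scene");save(c,"s2.png",(270,80,400,180),6)
t=capture("top");save(t,"t2.png",(210,200,300,280),6)
def px(c,p):
    K=c["intrinsics"];q=rot(c["attitude"]).T@(np.array(p)-c["xyz"]);q=K@q;return (q[:2]/q[2]).round(1)
for p in ([.455,.1937,.083],[.455,.1937,.1115],[.455,.1937,.176]): print(px(c,p),((px(c,p)-[270,80])*6).round())
w=cloud(c);x,y,z=w[...,0],w[...,1],w[...,2]
for a,b in((.11,.118),(.118,.126),(.126,.134),(.134,.142),(.142,.148)):
    m=(z>a)&(z<b)&(abs(x-.455)<.03)&(abs(y-.194)<.03); print(a,m.sum(),w[m].mean(0).round(4) if m.any() else 0)
im=c["pixels"].astype(int)
m=(im[...,0]-im[...,2]>25)&(abs(z-.083)<.006)&(abs(x-.455)<.03)&(abs(y-.194)<.03);print(m.sum(),w[m].mean(0),w[m].min(0),w[m].max(0))
E
```

```text
[0.45494708 0.19276838 0.16355414] -3.4031369806467193 [ 0.06156525 -0.29690843 -1.77506819] 29.99987483024597 0.43635344752796384
[324.5 149. ] [327. 414.]
[324.5 140.8] [327. 365.]
[324.7 121.4] [328. 248.]
0.11 4 [0.4571 0.1935 0.1136]
0.118 8 [0.4584 0.192  0.1216]
0.126 6 [0.458  0.1924 0.1297]
0.134 4 [0.4576 0.1915 0.1358]
0.142 12 [0.4597 0.1878 0.1464]
37 [0.45586686 0.19461734 0.08318184] [0.44215839 0.17979605 0.07982006] [0.47058794 0.20816191 0.08514021]
```

View pics/s2.png

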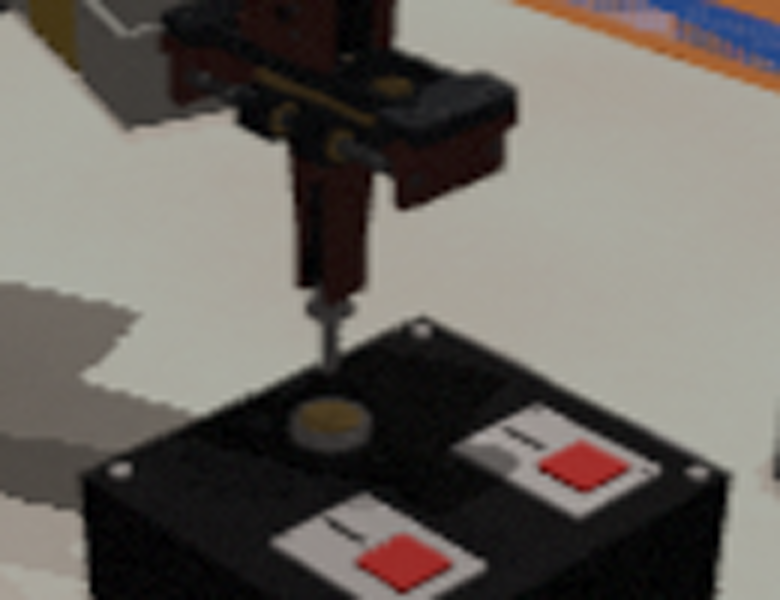

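The blade (x≈331) stands over the plug (centre ≈(330,415)), so it is lined up in this view. I nudge +1 mm in y and start down.

>>> play_rows:
  commands:
    - {"offset": [0.1, 0, 0.5], "spin": 0}
    - {"offset": [0.1, 0, 1.2], "spin": 0}
    - {"offset": [0.1, 0, 1.8], "spin": 0}
    - {"offset": [0.1, 0, 2.2], "spin": 0}
    - {"offset": [0.1, 0, 2.5], "spin": 0}
    - {"offset": [0.1, 0, 2.7], "spin": 0}
    - {"offset": [0.1, 0, 2.9], "spin": 0}
    - {"offset": [0.1, 0, 2.9], "spin": 0}

```text
t: 7.55
tcp_pos: [0.4549, 0.1947, 0.1345]
ee_rot: [-0.0, 0.727, 0.686, -0.0]
contact_force: [0.1, 0.2, -0.9]
finger_gap: 0.0096
grasp_force: 30.0
```

>>> play_rows:
  commands:
    - {"offset": [0, 0, 0.1], "spin": 0}
    - {"offset": [0, 0, 0.2], "spin": 0}
    - {"offset": [0, 0, 0.3], "spin": 0}
    - {"offset": [0, 0, 0.3], "spin": 0}

```text
t: 7.95
tcp_pos: [0.4549, 0.1947, 0.1316]
ee_rot: [-0.0, 0.728, 0.686, -0.0]
contact_force: [-0.3, -0.0, -0.1]
finger_gap: 0.0097
grasp_force: 30.0
```

>>> play_rows:
  commands:
    - {"offset": [-0.04, 0, 0.1], "spin": 0}
    - {"offset": [-0.04, 0, 0.2], "spin": 0}
    - {"offset": [-0.04, 0, 0.3], "spin": 0}
    - {"offset": [-0.04, 0, 0.4], "spin": 0}
    - {"offset": [-0.04, 0, 0.4], "spin": 0}

```text
t: 8.45
tcp_pos: [0.4548, 0.1942, 0.1275]
ee_rot: [-0.0, 0.728, 0.686, -0.0]
contact_force: [0.3, 0.4, -1.3]
finger_gap: 0.0097
grasp_force: 30.0
```

>>> play_rows:
  commands:
    - {"offset": [0, 0, 0.15], "spin": 0}
    - {"offset": [0, 0, 0.3], "spin": 0}
    - {"offset": [0, 0, 0.45], "spin": 0}
    - {"offset": [0, 0, 0.6], "spin": 0}
    - {"offset": [0, 0, 0.75], "spin": 0}
    - {"offset": [0, 0, 0.9], "spin": 0}
    - {"offset": [0, 0, 1.0], "spin": 0}
    - {"offset": [0, 0, 1.0], "spin": 0}

```text
t: 9.25
tcp_pos: [0.4548, 0.1943, 0.1175]
ee_rot: [-0.0, 0.728, 0.686, -0.0]
contact_force: [0.2, -0.0, -0.2]
finger_gap: 0.0098
grasp_force: 30.0
```

In the slot with no force. Next I press down gently until it sticks.

>>> play_rows:
  commands:
    - {"offset": [0, 0, 0.1], "spin": 0}
    - {"offset": [0, 0, 0.2], "spin": 0}
    - {"offset": [0, 0, 0.3], "spin": 0}
    - {"offset": [0, 0, 0.3], "spin": 0}

```text
t: 9.65
tcp_pos: [0.455, 0.1943, 0.1148]
ee_rot: [0.0, 0.728, 0.686, 0.0]
contact_force: [-0.7, -1.1, 2.3]
finger_gap: 0.0101
grasp_force: 30.0
```

>>> play_rows:
  commands:
    - {"offset": [0, 0, 0.1], "spin": 0}
    - {"offset": [0, 0, 0.15], "spin": 0}
    - {"offset": [0, 0, 0.15], "spin": 0}

```text
t: 9.95
tcp_pos: [0.455, 0.1943, 0.1133]
ee_rot: [0.0, 0.728, 0.686, 0.0]
contact_force: [-0.3, 0.3, 4.6]
finger_gap: 0.0103
grasp_force: 30.0
```

>>> play_rows:
  commands:
    - {"offset": [0, 0, 0.03], "spin": 4}
    - {"offset": [0, 0, 0.06], "spin": 8}
    - {"offset": [0, 0, 0.06], "spin": 12}
    - {"offset": [0, 0, 0.06], "spin": 16}
    - {"offset": [0, 0, 0.06], "spin": 19}
    - {"offset": [0, 0, 0.06], "spin": 19}

```text
t: 10.55
tcp_pos: [0.4549, 0.1944, 0.1129]
ee_rot: [-0.0, 0.831, 0.556, 0.0]
contact_force: [-2.7, -0.2, 7.4]
finger_gap: 0.0099
grasp_force: 30.0
```

>>> play_rows:
  commands:
    - {"offset": [0, 0, 0.05], "spin": 0}
    - {"offset": [0, 0, 0.1], "spin": 0}
    - {"offset": [0, 0, 0.1], "spin": 0}

```text
t: 10.85
tcp_pos: [0.4549, 0.1944, 0.1118]
ee_rot: [-0.0, 0.831, 0.557, 0.0]
contact_force: [-2.0, 0.1, 7.0]
finger_gap: 0.0098
grasp_force: 30.0
```

>>> play_rows:
  commands:
    - {"offset": [0, 0, 0.05], "spin": 0}
    - {"offset": [0, 0, 0.1], "spin": 0}
    - {"offset": [0, 0, 0.15], "spin": 0}
    - {"offset": [0, 0, 0.2], "spin": 0}
    - {"offset": [0, 0, 0.2], "spin": 0}

```text
t: 11.35
tcp_pos: [0.4549, 0.1944, 0.1099]
ee_rot: [-0.0, 0.831, 0.557, 0.0]
contact_force: [-1.7, 0.3, 7.6]
finger_gap: 0.0099
grasp_force: 30.0
```

>>> play_rows:
  commands:
    - {"offset": [0, 0, 0.1], "spin": 0}
    - {"offset": [0, 0, 0.2], "spin": 0}
    - {"offset": [0, 0, 0.3], "spin": 0}
    - {"offset": [0, 0, 0.4], "spin": 0}
    - {"offset": [0, 0, 0.5], "spin": 0}
    - {"offset": [0, 0, 0.6], "spin": 0}
    - {"offset": [0, 0, 0.6], "spin": 0}

```text
t: 12.05
tcp_pos: [0.4549, 0.1944, 0.1039]
ee_rot: [-0.0, 0.831, 0.557, 0.0]
contact_force: [-1.7, -0.0, 8.3]
finger_gap: 0.0098
grasp_force: 30.0
```

>>> play_rows:
  commands:
    - {"offset": [0, 0, 0.05], "spin": 0}
    - {"offset": [0, 0, 0.1], "spin": 0}
    - {"offset": [0, 0, 0.15], "spin": 0}
    - {"offset": [0, 0, 0.15], "spin": 0}

```text
t: 12.45
tcp_pos: [0.4549, 0.1944, 0.1026]
ee_rot: [-0.0, 0.831, 0.557, 0.0]
contact_force: [-2.8, -1.1, 10.1]
finger_gap: 0.01
grasp_force: 30.0
```

>>> play_rows:
  commands:
    - {"offset": [0, 0, 0.04], "spin": 0}
    - {"offset": [0, 0, 0.08], "spin": 0}
    - {"offset": [0, 0, 0.08], "spin": 0}

```text
t: 12.75
tcp_pos: [0.4549, 0.1944, 0.1025]
ee_rot: [-0.0, 0.831, 0.557, 0.0]
contact_force: [-4.9, -0.9, 19.6]
finger_gap: 0.01
grasp_force: 30.0
```

```bash
python3 - <<'E'
from h import *
s=sense();print(s["tcp_pos"],yaw_y(s),s["contact_force"],s["ft_torque"],s["grasp_force"],s["joint_positions"][5]);
c=capture("scene");save(c,"s3.png",(290,100,370,160),10)
E
```

```text
[0.45489959 0.19444414 0.1024539 ] -22.351510343497736 [-4.90995749 -0.88529893 19.64380336] [-0.27335874  0.9653399   0.03792334] 30.003062188625336 0.7696688647680537
```

View pics/s3.png

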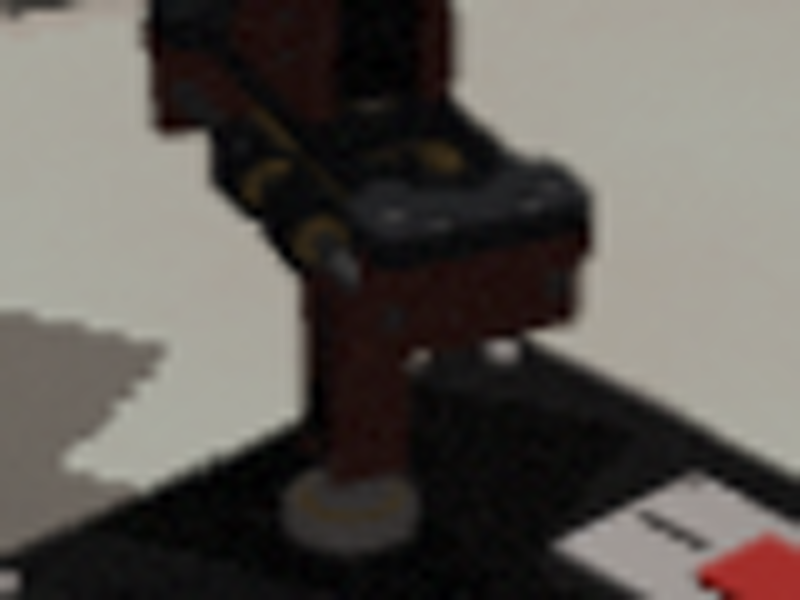

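The key is home: it now feels rigid at TCP z 0.1025, and the picture shows the flange on the plug at (350,500). I ease the press slightly and turn clockwise.

>>> play_rows:
  commands:
    - {"offset": [0, 0, -0.03], "spin": 3}
    - {"offset": [0, 0, -0.03], "spin": 8}
    - {"offset": [0, 0, -0.03], "spin": 13}
    - {"offset": [0, 0, -0.03], "spin": 18}
    - {"offset": [0, 0, -0.03], "spin": 23}
    - {"offset": [0, 0, -0.03], "spin": 28}
    - {"offset": [0, 0, -0.03], "spin": 33}
    - {"offset": [0, 0, -0.03], "spin": 38}

```text
t: 13.6
tcp_pos: [0.4553, 0.1942, 0.1025]
ee_rot: [0.0, 0.967, 0.254, 0.0]
contact_force: [-2.9, -3.4, 14.6]
finger_gap: 0.0097
grasp_force: 30.0
```

```bash
python3 - <<'E'
from h import *
s=sense();print(s["tcp_pos"],yaw_y(s),s["contact_force"],s["ft_torque"],s["grasp_force"],s["joint_positions"][5]);
E
```

```text
[0.45533299 0.19417802 0.10252136] -60.53806042017757 [-2.85131664 -3.37527299 14.6427711 ] [-0.6455282   0.507777    0.04331746] 30.00202775001526 1.436421128644471
```

>>> play_rows:
  commands:
    - {"offset": [0, 0, 0], "spin": 4}
    - {"offset": [0, 0, 0], "spin": 9}
    - {"offset": [0, 0, 0], "spin": 14}
    - {"offset": [0, 0, 0], "spin": 19}
    - {"offset": [0, 0, 0], "spin": 24}
    - {"offset": [0, 0, 0], "spin": 29}
    - {"offset": [0, 0, 0], "spin": 34}
    - {"offset": [0, 0, 0], "spin": 38}
    - {"offset": [0, 0, 0], "spin": 40}
    - {"offset": [0, 0, 0], "spin": 40}
    - {"offset": [0, 0, 0], "spin": 40}

```text
t: 14.7
tcp_pos: [0.4554, 0.1937, 0.1025]
ee_rot: [0.0, 0.996, -0.09, 0.0]
contact_force: [-2.0, -6.3, 14.9]
finger_gap: 0.0101
grasp_force: 30.0
```

```bash
python3 - <<'E'
from h import *
s=sense();print(s["tcp_pos"],yaw_y(s),s["contact_force"],s["ft_torque"],s["grasp_force"],s["finger_gap"],s["joint_positions"][5]);
c=capture("scene");save(c,"s4.png",(290,100,370,160),10)
E
```

```text
[0.45535961 0.19372137 0.10250059] -100.31466108409352 [-1.98436967 -6.34614227 14.8995969 ] [-1.08342681  0.35336169  0.1218134 ] 30.00328928232193 0.010052324330399001 2.130972556014416
```

View pics/s4.png

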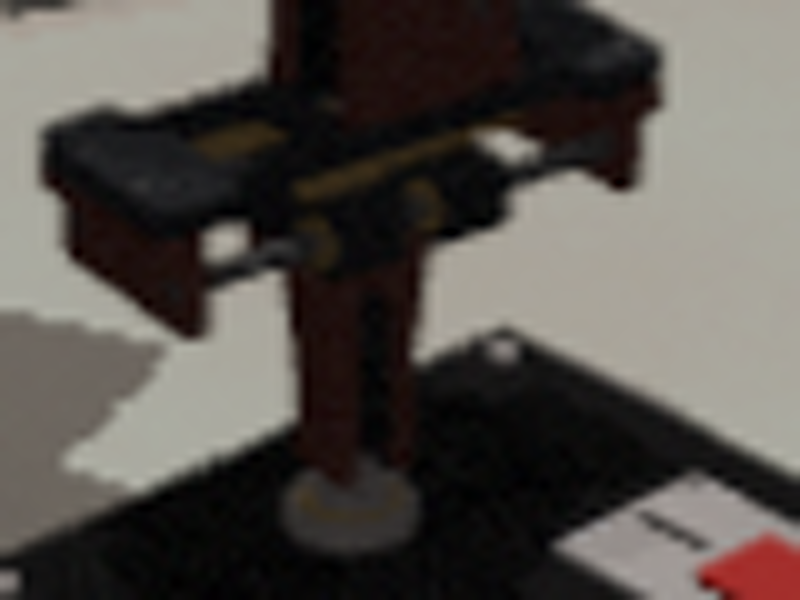

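The gripper has turned 97°, and the spring moment of 0.12 N m matches a quarter turn. The key is still gripped and home, so I hand the job in.

```bash
python3 -c "
from plant import close_job
print(close_job())"
```

```text
the job is handed in; nothing more can be done
None
```

I handed the job in with the round key fully home in the lock, turned about 97° clockwise at the gripper and still gripped at 30 N; `close_job` returned no verdict, so I don't know how it was judged.

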